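Reset the tube-label printer through its recessed key well

TASK

The tube-label printer has stopped on a fault. With shut fingertips slide its grey service shutter fully open, reach down into the well under it and press the sunken red reset key fully home for at least two seconds, then slide the shutter fully shut again and draw back. Push gently and grip or lift nothing: the printer stays where it stands, its round grey feed key is not pressed, and the things on the desk around it are left alone.

Things in the scene. Friction and masses are not known exactly. Their poses are not given: they have to be found in the camera images.
- printer: White desktop label printer, loose, 1.9 kg on rubber feet (a hard sideways push shifts it), 204 (x) by 224 mm (y). Origin at the centre of its underside; front with label slot to its -x. Deck 70 mm above the origin, hood behind x = +12 mm 100 mm. The shutter rides in a channel sunk 12 mm in the deck, x = -73 to -17, y = -82 to +42 mm; the key well is in the channel's floor at x = -45, y = -50 mm
- shutter (a joint): Grey shutter over the well, in m: 0 fully shut, 0.060 fully open (well clear from 0.054); slides along the printer's +y, needs about 1.2 N, stays where left, may start a little ajar. Plate 52 (x) by 62 mm (y), its top 1 mm below the deck, with an open finger scoop 34 (x) by 42 mm (y), 8 mm deep, whose solid upright walls one pushes from inside
- shutter_scoop (a point): Centre of the floor of the scoop in the shutter, 61 mm above the printer's underside; moves with the shutter; axes as the printer's. With the shutter shut it is at x = -45, y = -50 mm in the printer's frame
- well_mouth (a point): Centre of the key well, at deck height (70 mm above the printer's underside), at x = -45, y = -50 mm in the printer's frame; axes as the printer's. The well's rectangular mouth, 38 mm (x) by 46 mm (y), lies 12 mm lower, in the channel's floor; straight walls, well floor 38 mm below the deck
- reset_key (a joint): Red reset key at the bottom of the well, value in m: 0 released, 0.005 fully home (hard stop); goes straight down, springs back by itself; needs 2.4 N to start and 5.4 N to be fully home
- reset_key_top (a point): Centre of the top face of the red reset key, a rectangle 20 mm (x) by 26 mm (y); 30 mm below the deck (40 mm above the printer's underside) when released; moves down with the key
- feed_key (a joint): Round grey paper-feed key on the printer's deck at the left end of the channel, value in m: 0 released, 0.003 pressed. Not to be pressed
- feed_key_top (a point): Top of the feed key, 19 mm across, standing 5.5 mm above the deck at x = -48, y = +78 mm in the printer's frame
- label_roll: Spare roll of white labels standing on the desk on its flat side, 64 mm across, 50 mm tall; origin at the centre of its underside. Bystander
- swab_box: White and blue carton of swabs, 68x105x60 mm, origin at the centre of its underside. Bystander
- correction_fluid: Small white bottle with blue cap, 30 mm across, 72 mm tall, origin at the centre of its underside. Bystander
- tube_a: Sample tube with lilac cap lying on the desk, 100 mm long, 17 mm thick, origin at the underside of its middle. Bystander

How it is judged (in metres and radians):
On the way, in this order (a step that is already met when the one before it is completed fails the run):
1. the shutter is slid open clear of the well (value of joint shutter above 0.054 m), for 0.2 s.
2. the red reset key is held fully home by the fingertips for about two seconds (value of joint reset_key above 0.0042 m and contact force between the fingers and printer above 1 N), for 1.7 s.
At the end, for the whole second after the job is handed in: The shutter is shut to within 3 mm, the reset key has sprung back (within 1 mm), the feed key is up, and the printer is at rest, flat, and within 15 mm of where it stood (value of joint shutter below 0.003 m and value of joint each of reset_key, feed_key below 0.001 m and distance of each of printer, well_mouth from where it was at the start of the episode below 0.015 m and angle between printer's own z axis and vertical below 0.03 rad and linear speed of printer below 0.01 m/s); the robot touches nothing.
It fails at once if the feed key is pressed (value of joint feed_key above 0.0015 m).
It fails at once if the printer is shifted, lifted or tipped (distance of any of printer, well_mouth from where it was at the start of the episode above 0.02 m or angle between printer's own z axis and vertical above 0.08 rad).
It fails at once if the printer or its shutter is gripped or pushed roughly (over 35 N) (contact force between the fingers and printer above 35 N).
It fails at once if a bystander is moved or lifted (over 20 mm) (distance of any of label_roll, swab_box, correction_fluid, tube_a from where it was at the start of the episode above 0.02 m).
It also fails if it takes over 48 s, if anything falls off the work surface, if the arm or the gripper's body presses on something with over 40 N, if the wrist force passes 120 N, or if a joint passes its speed limit or range.

ROBOT

A 6-joint arm with a two-finger parallel gripper is mounted at the origin on a cart in front of the work surface, level with it; the furniture and walls round the work are solid. World frame = base frame: x ahead of the robot, y to its left, z up, the work surface at z = 0. Lengths are in mm, angles in rad, forces in N, time in s.
With the tool pointing down it reaches from about 350 to 950 mm from the base axis. Payload 17.4 kg.
Tool frame: the origin (TCP) lies at the centre of the arm's flange, where the gripper is bolted on; the fingertips stand 186 mm ahead of it and the grasp point (between the pads) lies 167 mm ahead of it (ctrl.tips_ahead is the distance from the TCP to the fingertips, in mm); z points along the fingers, y is the line along which they close (so a half turn about z gives the same grasp; the last joint's range is limited). The gripper opens to 93 mm and grips with 3 to 60 N. Pads are 15 mm wide; open, the fingers measure 128 mm over their backs; the gripper's body (75 mm by 188 mm) begins 65 mm behind the grasp point.
Start: joints at [1.227, 0.116, 1.442, -0, 1.584, -0.038], TCP at [203.221, 643.689, 404.746] pointing down, gripper open.
Joint ranges: [-2.83, 2.83], [-0.83, 2.19], [0.07, 2.5], [-1.14, 4.28], [0.01, 3], [-2.97, 2.97]. Speed limits (rad/s): [1.89, 1.89, 2.22, 3.14, 3.14, 3.14].

INTERFACE

Orientations are given as a 3x3 rotation matrix whose columns are the frame's x, y, z axes.
In Python, from bench import ctrl gives the robot as it stands.
- The arm moves only by the tool arm_command, never from a script. Its argument "steps" is a list that holds one entry, the list of rows, each a list of 5 numbers: the opening in per cent of the stroke, from 0 (shut) to 100 (fully open), then the shift along the tool's x, y, z in cm, then the turn about the tool's z in rad. A call has 1 to 20 rows; each row is the pose to reach, as a shift and turn from the pose commanded when the call began, along the tool's axes at that moment; what a row does not reach only later rows make up. A row lasts 1/12 s, in which the tool goes at most 41.7 mm and 7.16 degrees, less where a joint would pass 70% of its speed; a pose out of reach is approached as far as the arm can. A call with a gripper value outside its range is refused whole. The fingers move at their own pace and stop on an object; "squeeze" is the grip in N (left out, the last holds). Time passes only in rows, so rows that repeat a pose let the fingers close. It gives the time, the measured TCP pose, the force, the opening and the grip force at its end, in the units of the state.
- ctrl.read_state(): the state, without advancing time (a new reading comes with each control period).
- ctrl.grab_frame(name): name is "scene" or "top" or "wrist"; returns a dict with "img" (420x560x3 uint8, blue, green, red), "fx", "fy", "cx", "cy" (pixels), "rvec" (rotation vector, rad) and "tvec" (3), from world to camera coordinates, as OpenCV has them; the wrist camera has in their place "T_tool_cam" (4x4, takes a point from camera to tool coordinates, whose origin is the TCP and whose axes are the flange's). Camera axes: x right, y down, z forward; pixel columns grow to the right and rows downward; lengths in mm; the calibration is good to about 2 mm. A picture is of the moment at which its call begins: read the wrist's pose just before it. There is no depth.
- ctrl.hand_in(): hands the job in; it is judged then, once.
Trained networks look in the newest picture that a camera, given by its name, has taken for a name from the list of things; names that differ only in an ending like _2 or _b are one class to them, and where a whole thing is asked for, a point or a joint stands for the part that bears it (a point fixed in the world has none). Each returns a list of dicts, best first, with "score" (0 to 1); they miss things now and then, are a little off and sometimes report something else, mostly with a low value. They report only what shows in the picture. A call takes as long as a camera call.
- ctrl.boxes_of(camera, target): "box" ([left, top, right, bottom] in pixels, round what is visible of it).
- ctrl.cut_out(camera, target): "region" (420x560 bool, what is visible of it) and "box" ([left, top, right, bottom] in pixels, round what is visible of it).
- ctrl.spot_point(camera, target): "pixel" ([column, row] in pixels: a listed point, or the origin of a listed thing).
The state is a dict: "time": time; "joint_pos": joint angles; "joint_velocities": joint speeds; "joint_efforts": joint torques, N m; "tool_pos": TCP position; "tcp_rot": TCP orientation; "force": force on the tool from outside, world axes, zero at the start; "torque": the same for the moment, N m; "width": finger opening in mm; "grasp_force": force on a finger pad.
Only numpy, scipy, OpenCV 4.12 (cv2) and the standard library are available. Lean on these libraries where they do the work, as an engineer would, in place of code of your own. Each camera call takes 0.05 s, during which the arm holds its last target. There are 200 camera calls.

## Working session

There is one attempt and no reset: what is moved stays moved. The work goes in short steps, Python scripts to look and compute and a tool call to move; the robot and the scene stay as the last step left them, time stands still between calls to the robot, and variables do not carry over. Pictures are saved under pics/ and viewed, at most 10 in all, crops included, and the job is handed in when it is done.

Besides the shell and the picture viewer there is one more tool, called after ">>>" as name(argument=value, ...) on one line, values as JSON. arm_command: Moves the arm, as the interface text tells. Its arguments: {"type":"object","properties":{"steps":{"type":"array"},"squeeze":{"type":"number"}},"required":["steps"]}

```bash
mkdir -p pics; ls; cat > h.py <<'E'
import numpy as np, cv2
from bench import ctrl
def cam(name):
    s=ctrl.read_state(); f=ctrl.grab_frame(name)
    K=np.array([[f['fx'],0,f['cx']],[0,f['fy'],f['cy']],[0,0,1.]])
    if name=='wrist':
        T=np.eye(4);T[:3,:3]=np.array(s['tcp_rot']).reshape(3,3);T[:3,3]=s['tool_pos']
        W=np.linalg.inv(T@np.array(f['T_tool_cam']))
    else:
        W=np.eye(4);W[:3,:3]=cv2.Rodrigues(np.array(f['rvec'],float))[0];W[:3,3]=np.ravel(f['tvec'])
    return f['img'],K,W
def onz(K,W,p,z):
    d=W[:3,:3].T@np.linalg.inv(K)@np.array([p[0],p[1],1.]); c=-W[:3,:3].T@W[:3,3]
    return c+d*(z-c[2])/d[2]
def proj(K,W,P):
    q=(K@(W[:3,:3]@np.atleast_2d(P).T+W[:3,3:])); return (q[:2]/q[2]).T
E
python3 - <<'E'
from h import *
s=ctrl.read_state();print(s['tool_pos'],np.round(s['tcp_rot'],3).tolist(),s['width'],s['time'])
ims=[]
for n in ['scene','top','wrist']:
    im,K,W=cam(n); cv2.imwrite(f'pics/{n}0.png',im)
    print(n,'campos',np.round(-W[:3,:3].T@W[:3,3]))
    for t,z in [('shutter_scoop',61),('well_mouth',70),('feed_key_top',75.5),('printer',0),('label_roll',0),('swab_box',0),('correction_fluid',0),('tube_a',0)]:
        print(t,[(np.round(r['pixel']).tolist(),round(r['score'],2),np.round(onz(K,W,r['pixel'],z)).tolist()) for r in ctrl.spot_point(n,t)[:2]])
E
```

```text
pics
[203.20856796 643.68174773 404.01857899] [[-0.954, 0.301, -0.0], [0.301, 0.954, -0.001], [0.0, -0.001, -1.0]] 92.89320182999445 0.0
scene campos [  73. -886. 1005.]
shutter_scoop [([260.0, 226.0], 0.75, [527.0, -149.0, 61.0])]
well_mouth [([262.0, 227.0], 0.74, [525.0, -161.0, 70.0])]
feed_key_top [([250.0, 192.0], 0.47, [562.0, -50.0, 76.0])]
printer [([278.0, 231.0], 0.56, [586.0, -142.0, 0.0]), ([264.0, 229.0], 0.34, [560.0, -116.0, 0.0])]
label_roll [([376.0, 286.0], 0.74, [679.0, -410.0, 0.0])]
swab_box [([312.0, 326.0], 0.88, [490.0, -413.0, 0.0])]
correction_fluid [([353.0, 304.0], 0.85, [600.0, -420.0, 0.0])]
tube_a [([268.0, 314.0], 0.54, [429.0, -335.0, 0.0])]
top campos [ 471. -187. 1099.]
shutter_scoop [([270.0, 229.0], 0.71, [519.0, -154.0, 61.0]), ([374.0, 194.0], 0.47, [601.0, -398.0, 61.0])]
well_mouth [([275.0, 227.0], 0.82, [525.0, -165.0, 70.0]), ([268.0, 226.0], 0.43, [526.0, -151.0, 70.0])]
feed_key_top [([224.0, 209.0], 0.4, [564.0, -49.0, 76.0])]
printer [([262.0, 206.0], 0.69, [579.0, -132.0, 0.0])]
label_roll [([372.0, 166.0], 0.6, [681.0, -406.0, 0.0]), ([379.0, 244.0], 0.16, [485.0, -418.0, 0.0])]
swab_box [([376.0, 242.0], 0.62, [490.0, -411.0, 0.0])]
correction_fluid [([377.0, 196.0], 0.48, [604.0, -416.0, 0.0])]
tube_a [([343.0, 268.0], 0.67, [428.0, -330.0, 0.0])]
wrist campos [137. 667. 385.]
shutter_scoop []
well_mouth []
feed_key_top []
printer []
label_roll []
swab_box []
correction_fluid []
tube_a []
```

```bash
python3 -c "
import cv2,numpy as np
cv2.imwrite('pics/a.png',cv2.resize(np.vstack([cv2.imread('pics/scene0.png'),cv2.imread('pics/top0.png')]),None,fx=.71,fy=.71))"
```

```text
(no output)
```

View pics/top0.png

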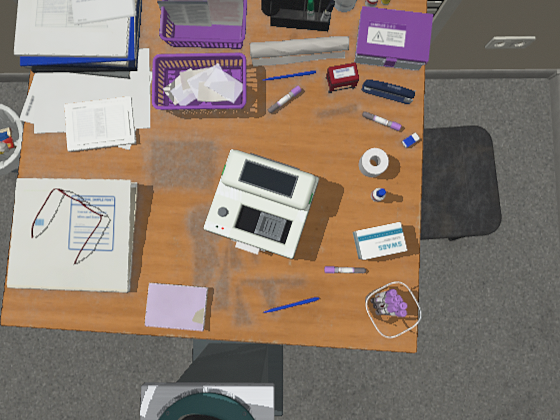

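The printer stands at about (579,-132), yaw about -20°, and the tool's y axis is already nearly along its y. In the picture the channel runs from (235,207) to (293,245), with the grey shutter at its right end. Next I shut the fingers and move the wrist camera over it.

>>> arm_command(steps=[[[0,-3,-3,0,0],[0,-5.5,-5.7,0,0],[0,-8.3,-8.6,0,0],[0,-11.1,-11.5,0,0],[0,-13.9,-14.4,0,0],[0,-16.7,-17.3,0,0],[0,-19.5,-20.2,0,0],[0,-22.3,-23.1,0,0],[0,-25.1,-26,0,0],[0,-27.9,-28.9,0,0],[0,-30.7,-31.8,0,0],[0,-33.5,-34.7,0,0],[0,-36.3,-37.6,0,0],[0,-39.1,-40.5,0,0],[0,-41.9,-43.4,0,0],[0,-44.7,-46.3,0,0],[0,-47.5,-49.2,0,0],[0,-50.3,-52.1,0,0],[0,-53,-55,0,0],[0,-55.5,-57.5,0,0]]])

```text
time: 3.02
tool_pos: [559.8, -74.2, 404.9]
tcp_rot: [[-0.953, 0.302, 0.0], [0.302, 0.953, -0.0], [-0.0, -0.0, -1.0]]
force: [-0.4, 0.5, 0.7]
width: 0.2
grasp_force: 0.0
```

>>> arm_command(steps=[[[0,-2.3,-2.4,0,0],[0,-4.4,-4.6,0,0],[0,-6,-6.5,0,0],[0,-6.4,-6.8,0,0],[0,-6.4,-6.8,0,0]]])

```text
time: 3.43
tool_pos: [600.3, -157.0, 404.2]
tcp_rot: [[-0.953, 0.303, -0.001], [0.303, 0.953, 0.0], [0.001, 0.0, -1.0]]
force: [-0.6, -0.3, -0.6]
width: 0.1
grasp_force: 0.0
```

```bash
cat > look.py <<'E'
from h import *
import sys
s=ctrl.read_state();print(s['time'],np.round(s['tool_pos'],1),np.round(s['tcp_rot'],3).tolist(),s['width'],np.round(s['force'],1))
im,K,W=cam('wrist'); cv2.imwrite(f'pics/{sys.argv[1]}.png',im)
for t,z in [('shutter_scoop',61),('well_mouth',70),('feed_key_top',75.5),('reset_key_top',40),('printer',0)]:
    print(t,[(np.round(r['pixel']).tolist(),round(r['score'],2),np.round(onz(K,W,r['pixel'],z),1).tolist()) for r in ctrl.spot_point('wrist',t)[:2]])
np.savez(f'pics/{sys.argv[1]}.npz',K=K,W=W)
E
python3 look.py w1
```

```text
3.4333 [ 600.3 -157.   404.2] [[-0.953, 0.303, -0.001], [0.303, 0.953, 0.0], [0.001, 0.0, -1.0]] 0.10520480874832229 [-0.6 -0.3 -0.6]
shutter_scoop [([260.0, 117.0], 0.7, [527.4, -151.2, 61.0])]
well_mouth [([248.0, 114.0], 0.96, [522.0, -159.7, 70.0])]
feed_key_top [([397.0, 113.0], 0.67, [560.3, -37.3, 75.5])]
reset_key_top []
printer [([295.0, 156.0], 0.97, [577.5, -131.8, 0.0])]
```

View pics/w1.png

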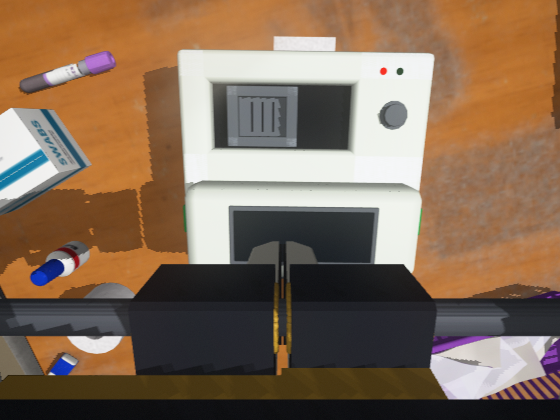

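The wrist picture shows the printer nearly square in the image. The channel spans about (213,84)–(351,150), and the shutter plate (228,85)–(298,147) is a little ajar. The feed key is at (393,115). I'll zoom in to fit the edges.

```bash
python3 - <<'E'
from h import *
im=cv2.imread('pics/w1.png');d=np.load('pics/w1.npz');K,W=d['K'],d['W']
g=cv2.cvtColor(im,cv2.COLOR_BGR2GRAY)
m=(g<150).astype(np.uint8);m[:72]=0;m[165:]=0;m[:,:200]=0;m[:,365:]=0
n,l,st,c=cv2.connectedComponentsWithStats(m);i=1+np.argmax(st[1:,4])
pts=np.argwhere(l==i)[:,::-1].astype(np.float32)
P=np.array([onz(K,W,p,70)[:2] for p in pts],np.float32)
r=cv2.minAreaRect(P);print(st[i],r,cv2.boxPoints(r).tolist())
def model(x,y,yaw,pts):
    R=np.array([[np.cos(yaw),-np.sin(yaw),0],[np.sin(yaw),np.cos(yaw),0],[0,0,1]]);return (np.array(pts)@R.T)+[x,y,0]
c=cv2.resize(im[70:170,195:420],None,fx=3.5,fy=3.5,interpolation=cv2.INTER_CUBIC);cv2.imwrite('pics/w1c.png',c)
print('row115',g[115,205:360].tolist());print('col320',g[75:160,325].tolist());print('row78..col235',g[75:160,232].tolist())
E
```

```text
[ 211   82  144   68 9274] ((533.0415649414062, -132.20164489746094), (122.83465576171875, 56.538536071777344), 71.52658081054688) [[486.7680358886719, -181.49664306640625], [540.3931274414062, -199.41171264648438], [579.3150634765625, -82.90664672851562], [525.6900024414062, -64.9915771484375]]
row115 [239, 237, 236, 234, 230, 217, 192, 174, 132, 66, 62, 61, 61, 60, 58, 56, 56, 54, 53, 52, 51, 56, 92, 120, 120, 121, 121, 121, 121, 122, 121, 121, 113, 98, 105, 120, 119, 120, 118, 120, 119, 119, 119, 117, 119, 108, 76, 65, 101, 119, 117, 118, 119, 121, 118, 119, 94, 55, 85, 116, 119, 118, 119, 118, 117, 117, 108, 77, 61, 99, 118, 119, 118, 118, 113, 95, 77, 78, 78, 77, 74, 90, 114, 119, 118, 118, 119, 118, 118, 117, 118, 110, 78, 47, 47, 47, 47, 46, 46, 46, 47, 46, 46, 48, 46, 48, 47, 47, 49, 49, 46, 47, 48, 48, 48, 49, 49, 47, 50, 50, 49, 50, 50, 51, 51, 52, 52, 51, 52, 51, 50, 53, 53, 53, 53, 54, 53, 49, 50, 49, 50, 50, 51, 51, 75, 110, 128, 145, 164, 185, 205, 223, 235, 239, 240]
col320 [239, 239, 238, 235, 228, 218, 205, 188, 150, 110, 71, 54, 54, 54, 55, 53, 54, 53, 54, 52, 53, 53, 51, 51, 53, 52, 53, 50, 51, 50, 51, 51, 51, 51, 50, 50, 49, 50, 49, 50, 49, 49, 49, 50, 49, 50, 48, 49, 51, 50, 50, 49, 50, 51, 50, 51, 50, 52, 53, 52, 52, 51, 52, 52, 51, 52, 54, 52, 54, 54, 54, 55, 54, 59, 119, 169, 214, 227, 231, 236, 240, 241, 241, 241, 241]
row78..col235 [233, 233, 227, 219, 209, 198, 178, 145, 119, 85, 94, 139, 142, 140, 140, 141, 136, 135, 135, 132, 126, 126, 125, 124, 123, 124, 123, 123, 123, 122, 123, 122, 123, 121, 121, 121, 121, 122, 122, 121, 121, 121, 121, 119, 120, 120, 119, 119, 119, 120, 119, 121, 121, 120, 120, 120, 120, 120, 121, 120, 120, 121, 137, 138, 141, 140, 137, 136, 134, 134, 129, 63, 65, 136, 182, 222, 228, 232, 236, 240, 240, 240, 240, 240, 240]
```

View pics/w1c.png

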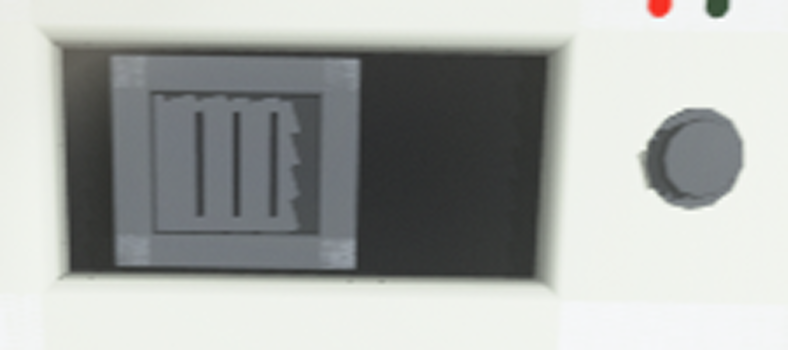

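```bash
python3 - <<'E'
from h import *
d=np.load('pics/w1.npz');K,W=d['K'],d['W']
C=np.array([533.,-132.2]);a=np.radians(71.5);u=np.array([np.cos(a),np.sin(a)]);v=np.array([u[1],-u[0]])
s=ctrl.read_state();R=np.array(s['tcp_rot']).reshape(3,3);t=np.array(s['tool_pos'])
for n,p,z in [('plate',((227+297.9)/2,116.4),69),('scoop rim',(262.4,116.6),69),('feed',(700/3.5+195,160/3.5+70),75.5)]:
    q=onz(K,W,p,z)[:2];print(n,q,'local',(q-C)@v-45,(q-C)@u-20)
def go(n,x,y):
    w=C+(x+45)*v+(y+20)*u; print(n,w,'toolshift xy cm',((np.r_[w,t[2]]-t)@R)[:2]/10)
go('well',-45,-50)
go('shutter at .010',-45,-40)
E
```

```text
plate [ 527.66189016 -148.73211468] local -44.816538870201526 -37.37160252918747
scoop rim [ 527.81002839 -148.82813238] local -44.64558901810538 -37.41565343220668
feed [562.00524022 -39.26849905] local -46.98124254872254 77.33263844493166
well [ 523.48086031 -160.64970966] toolshift xy cm [ 7.0893848  -2.84057409]
shutter at .010 [ 526.65390687 -151.1664731 ] toolshift xy cm [ 7.07120229 -1.84073941]
```

>>> arm_command(steps=[[[0,2.5,-0.5,2,0],[0,5,-1.1,5,0.015],[0,7,-1.6,8,0.015],[0,7,-1.6,11,0.015],[0,7,-1.6,12.3,0.015],[0,7,-1.6,12.3,0.015],[0,7,-1.6,12.3,0.015]]])

```text
time: 4.32
tool_pos: [528.8, -149.8, 282.6]
tcp_rot: [[-0.949, 0.315, 0.0], [0.315, 0.949, -0.0], [-0.0, 0.0, -1.0]]
force: [-0.3, 0.3, 0.0]
width: 0.3
grasp_force: 0.0
```

```bash
cat > look2.py <<'E'
from h import *
import sys
s=ctrl.read_state();R=np.array(s['tcp_rot']).reshape(3,3);t=np.array(s['tool_pos']);tip=t+R[:,2]*ctrl.tips_ahead
C=np.array([533.,-132.2]);a=np.radians(71.5);u=np.array([np.cos(a),np.sin(a)]);v=np.array([u[1],-u[0]])
print(s['time'],'tip',np.round(tip,1),'local',np.round([(tip[:2]-C)@v-45,(tip[:2]-C)@u-20],1),'yaw',np.degrees(np.arctan2(R[1,1],R[0,1])),'F',np.round(s['force'],1))
if len(sys.argv)>1:
    im=np.hstack([cv2.resize(cam(n)[0][b[1]:b[3],b[0]:b[2]],(400,380),interpolation=cv2.INTER_CUBIC) for n,b in [('top',(200,140,330,264)),('wrist',(160,0,560,380))]]);cv2.imwrite(f'pics/{sys.argv[1]}.png',im)
E
python3 look2.py b1
```

```text
4.3167 tip [ 528.9 -149.8   96.5] local [-43.3 -38. ] yaw 71.64888906900934 F [-0.3  0.3  0. ]
```

View pics/b1.png

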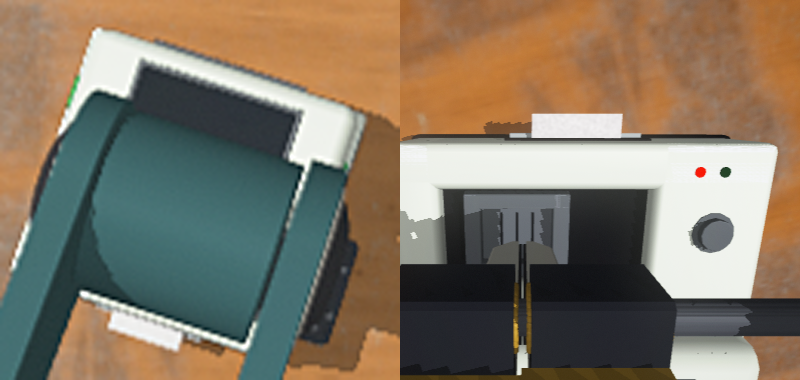

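Wrist view: the fingers' parting line is at column 522 and the plate spans about 464–571, so its centre is near 518. Precise edge numbers next.

```bash
python3 - <<'E'
from h import *
im,K,W=cam('wrist');g=cv2.cvtColor(im,cv2.COLOR_BGR2GRAY)
print(K[0,2],g[203,200:345].tolist());print(g[225,200:345].tolist())
c=cv2.resize(im[180:280,190:350],None,fx=5,fy=5,interpolation=cv2.INTER_CUBIC);cv2.imwrite('pics/b2.png',c)
s=ctrl.read_state();R=np.array(s['tcp_rot']).reshape(3,3);tip=np.array(s['tool_pos'])+R[:,2]*186
C=np.array([533.,-132.2]);a=np.radians(71.5);u=np.array([np.cos(a),np.sin(a)]);v=np.array([u[1],-u[0]])
print('tip px',proj(K,W,tip))
for y in (-82,42): w=C+(y+20)*u-v*28;print('corner px',proj(K,W,np.r_[w,70]))
def loc(p,z): q=onz(K,W,p,z)[:2];return np.round([(q-C)@v-45,(q-C)@u-20],1)
print('well?',[(r['score'],loc(r['pixel'],70)) for r in ctrl.spot_point('wrist','well_mouth')],[(r['score'],loc(r['pixel'],61)) for r in ctrl.spot_point('wrist','shutter_scoop')])
print('plate L,R',loc((224,203),69),loc((331,203),69))
E
```

```text
282.0258131792104 [187, 177, 177, 140, 65, 53, 52, 53, 52, 52, 51, 50, 48, 47, 48, 48, 47, 47, 46, 45, 45, 45, 43, 69, 103, 118, 123, 128, 127, 128, 129, 128, 133, 139, 144, 145, 140, 145, 141, 123, 117, 118, 117, 118, 116, 117, 116, 116, 117, 116, 117, 117, 117, 116, 116, 117, 115, 116, 116, 117, 117, 117, 117, 117, 116, 117, 117, 117, 115, 117, 117, 117, 116, 116, 117, 116, 115, 116, 115, 117, 116, 116, 117, 116, 117, 116, 116, 116, 116, 115, 116, 116, 117, 116, 116, 116, 116, 116, 117, 117, 116, 116, 117, 116, 117, 115, 118, 116, 116, 117, 117, 116, 116, 116, 116, 117, 116, 117, 117, 117, 117, 118, 117, 117, 119, 116, 118, 117, 128, 115, 67, 46, 46, 46, 47, 46, 45, 45, 44, 45, 44, 44, 47, 45, 46]
[105, 97, 93, 91, 77, 51, 39, 39, 38, 39, 38, 39, 38, 38, 38, 37, 38, 37, 37, 35, 34, 34, 34, 34, 53, 73, 71, 71, 70, 71, 70, 72, 72, 70, 71, 70, 70, 70, 71, 67, 58, 49, 55, 67, 70, 70, 69, 70, 70, 70, 69, 68, 71, 70, 70, 70, 69, 92, 112, 102, 68, 35, 51, 90, 112, 112, 112, 112, 112, 112, 112, 112, 112, 112, 112, 86, 45, 36, 79, 112, 112, 111, 111, 111, 112, 112, 111, 110, 112, 112, 101, 68, 36, 53, 92, 112, 112, 112, 111, 112, 111, 94, 69, 69, 70, 69, 68, 69, 70, 71, 70, 60, 61, 89, 107, 111, 111, 111, 112, 112, 112, 113, 113, 112, 112, 113, 113, 112, 100, 63, 35, 35, 35, 35, 35, 33, 34, 33, 34, 34, 35, 34, 34, 32, 33]
tip px [[276.45400827 258.19229403]]
corner px [[200.16292479 189.48173737]]
corner px [[417.22997181 189.71685649]]
well? [(0.66, array([-44.8, -51.3]))] [(0.65, array([-42.3, -40. ]))]
plate L,R [-64.8 -68.9] [-64.9  -6.9]
```

View pics/b2.png

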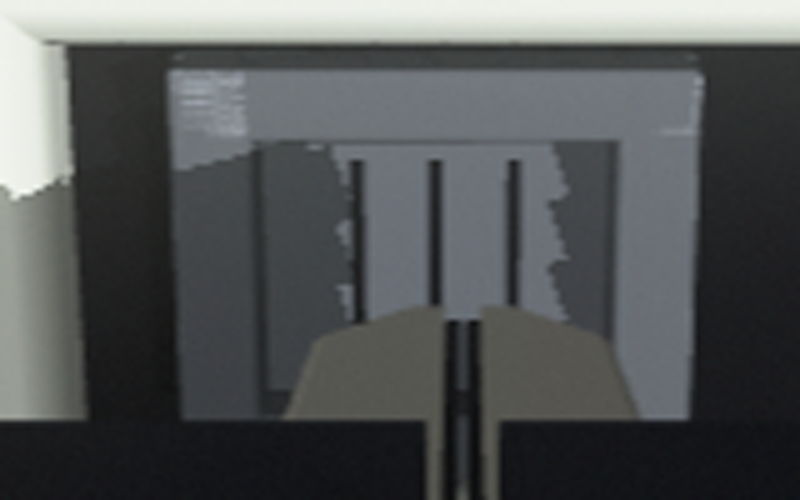

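The fingers appear about 3 mm too far towards +y of the scoop's centre (parting line at column 282.6, scoop walls at 241.6 and 313.4). I'll correct that, descend to just above the plate, then ease in.

>>> arm_command(steps=[[[0,0.1,-0.3,0.5,0],[0,0.15,-0.3,1.5,0],[0,0.15,-0.3,2.2,0],[0,0.15,-0.3,2.5,0],[0,0.15,-0.3,2.7,0],[0,0.15,-0.3,2.8,0],[0,0.15,-0.3,2.9,0],[0,0.15,-0.3,2.9,0]]])

```text
time: 5.23
tool_pos: [526.0, -152.4, 252.7]
tcp_rot: [[-0.949, 0.315, 0.0], [0.315, 0.949, -0.0], [-0.0, -0.0, -1.0]]
force: [-0.7, 0.1, -0.1]
width: 0.2
grasp_force: 0.0
```

```bash
python3 look2.py
```

```text
5.2333 tip [ 526.  -152.4   66.6] local [-45.2 -41.4] yaw 71.62441656974252 F [-0.7  0.1 -0.1]
```

>>> arm_command(steps=[[[0,0,0,0.15,0],[0,0,0,0.3,0],[0,0,0.2,0.3,0],[0,0,0.4,0.3,0],[0,0,0.8,0.3,0],[0,0,1.2,0.3,0],[0,0,1.6,0.3,0],[0,0,2.0,0.3,0],[0,0,2.4,0.3,0],[0,0,2.8,0.3,0],[0,0,3.2,0.3,0],[0,0,3.6,0.3,0],[0,0,4.0,0.3,0],[0,0,4.3,0.3,0],[0,0,4.6,0.3,0],[0,0,4.6,0.3,0]]])

```text
time: 6.57
tool_pos: [540.7, -108.3, 249.8]
tcp_rot: [[-0.949, 0.315, 0.0], [0.315, 0.949, 0.0], [-0.0, 0.0, -1.0]]
force: [0.1, 0.1, 0.2]
width: 0.3
grasp_force: 0.1
```

```bash
python3 look2.py b3
```

```text
6.5667 tip [ 540.7 -108.2   63.7] local [-45.3   5.2] yaw 71.64009089234901 F [0.1 0.1 0.2]
```

View pics/b3.png

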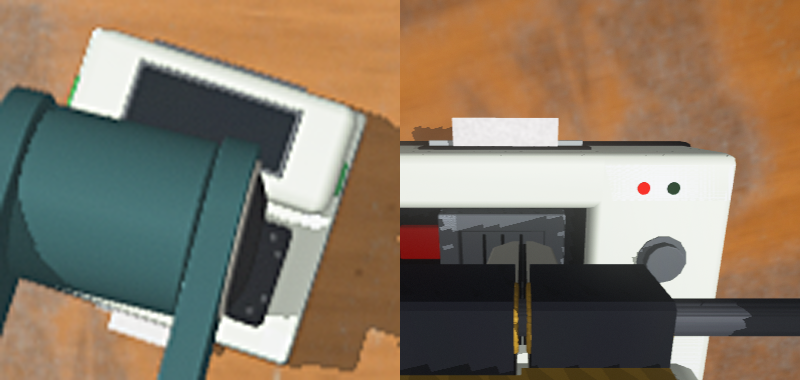

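The shutter follows and the red key shows. The plate's right edge is near 565, with a small gap left to the channel's end at 585. I'll push on gently.

>>> arm_command(steps=[[[0,0,0.2,0,0],[0,0,0.4,0,0],[0,0,0.4,0,0]]])

```text
time: 6.92
tool_pos: [541.8, -104.8, 249.7]
tcp_rot: [[-0.949, 0.315, -0.0], [0.315, 0.949, 0.0], [0.0, 0.0, -1.0]]
force: [0.4, -0.2, 0.5]
width: 0.5
grasp_force: 0.2
```

>>> arm_command(steps=[[[0,0,0.1,0,0],[0,0,0.1,0,0]]])

```text
time: 7.08
tool_pos: [542.1, -103.9, 249.8]
tcp_rot: [[-0.949, 0.315, 0.0], [0.315, 0.949, -0.0], [-0.0, -0.0, -1.0]]
force: [-0.3, -1.5, 0.2]
width: 0.6
grasp_force: 0.3
```

```bash
python3 - <<'E'
from h import *
im,K,W=cam('wrist');g=cv2.cvtColor(im,cv2.COLOR_BGR2GRAY);print(g[235,180:360].tolist())
E
python3 look2.py
```

```text
[59, 57, 57, 58, 59, 58, 57, 60, 59, 58, 58, 58, 55, 50, 44, 42, 37, 33, 51, 69, 69, 70, 69, 70, 70, 69, 70, 70, 69, 69, 69, 69, 70, 70, 70, 71, 67, 56, 49, 46, 49, 60, 69, 70, 69, 70, 71, 71, 70, 71, 71, 71, 72, 71, 71, 70, 71, 71, 71, 71, 71, 62, 41, 35, 35, 56, 71, 71, 71, 71, 71, 72, 71, 71, 71, 71, 71, 71, 72, 71, 55, 34, 34, 46, 64, 71, 70, 71, 72, 71, 72, 70, 72, 72, 71, 71, 72, 70, 62, 43, 36, 39, 58, 72, 71, 71, 71, 71, 71, 72, 72, 72, 71, 72, 74, 73, 74, 73, 73, 73, 74, 73, 68, 61, 64, 72, 74, 74, 74, 73, 74, 74, 74, 74, 74, 75, 76, 75, 75, 76, 75, 75, 73, 68, 58, 44, 43, 43, 44, 43, 44, 44, 44, 45, 45, 51, 91, 120, 124, 133, 145, 156, 168, 180, 191, 202, 212, 223, 229, 235, 239, 240, 240, 240, 240, 240, 240, 240, 240, 240]
7.1333 tip [ 542.1 -104.    63.6] local [-45.4   9.7] yaw 71.6193150486257 F [ 0.6 -0.3  0.4]
```

>>> arm_command(steps=[[[0,0,0.15,0,0],[0,0,0.3,0,0],[0,0,0.3,0,0]]])

```text
time: 7.38
tool_pos: [543.1, -100.9, 249.8]
tcp_rot: [[-0.949, 0.315, 0.0], [0.315, 0.949, 0.0], [0.0, 0.0, -1.0]]
force: [0.0, -0.5, -0.6]
width: 0.8
grasp_force: 0.3
```

>>> arm_command(steps=[[[0,0,0.1,0,0],[0,0,0.1,0,0]]])

```text
time: 7.55
tool_pos: [543.4, -100.1, 249.7]
tcp_rot: [[-0.949, 0.315, 0.0], [0.315, 0.949, -0.0], [-0.0, 0.0, -1.0]]
force: [-0.1, -0.5, -0.4]
width: 0.2
grasp_force: 0.3
```

```bash
cat > row.py <<'E'
from h import *
im,K,W=cam('wrist');g=cv2.cvtColor(im,cv2.COLOR_BGR2GRAY);print(g[235,318:345].tolist());print(g[160,230:420:].tolist()[::4])
E
python3 row.py
python3 look2.py
```

```text
[116, 100, 76, 100, 115, 100, 65, 45, 45, 47, 89, 119, 123, 135, 146, 159, 171, 182, 194, 205, 216, 225, 231, 237, 240, 239, 240]
[233, 232, 233, 233, 233, 233, 233, 233, 233, 233, 233, 233, 233, 233, 233, 233, 233, 233, 233, 233, 233, 232, 233, 233, 233, 234, 233, 233, 233, 231, 232, 231, 231, 231, 232, 232, 231, 232, 232, 232, 232, 231, 232, 232, 232, 234, 236, 237]
7.6 tip [ 543.4 -100.1   63.7] local [-45.3  13.7] yaw 71.62648747578221 F [-0.  -0.4  0. ]
```

>>> arm_command(steps=[[[0,0,0.07,0,0],[0,0,0.07,0,0]]])

```text
time: 7.77
tool_pos: [543.6, -99.5, 249.7]
tcp_rot: [[-0.949, 0.315, -0.0], [0.315, 0.949, -0.0], [0.0, -0.0, -1.0]]
force: [-1.0, 0.0, 0.1]
width: 0.5
grasp_force: 0.4
```

```bash
python3 row.py | head -1
python3 look2.py
```

```text
[78, 77, 76, 78, 75, 62, 48, 48, 52, 92, 119, 126, 138, 150, 161, 173, 187, 196, 208, 217, 227, 233, 238, 240, 240, 240, 239]
7.8167 tip [543.6 -99.5  63.7] local [-45.3  14.4] yaw 71.62207890663622 F [-0.  -0.  -0.9]
```

>>> arm_command(steps=[[[0,0,-0.3,0,0],[0,0,-0.3,-1,0],[0,0,-0.5,-2.2,0],[0,0,-2.5,-3.3,0],[0,0,-5,-3.3,0],[0,0,-6.5,-3.3,0],[0,0,-6.5,-3.3,0],[0,0,-6.5,-3.3,0]]])

```text
time: 8.48
tool_pos: [523.0, -161.7, 283.9]
tcp_rot: [[-0.949, 0.317, 0.001], [0.317, 0.949, -0.0], [-0.001, 0.0, -1.0]]
force: [-0.7, -0.3, -1.3]
width: 0.4
grasp_force: 0.0
```

```bash
python3 look2.py; python3 - <<'E'
from h import *
im,K,W=cam('wrist');cv2.imwrite('pics/b4.png',cv2.resize(im[170:280,190:410],None,fx=3.6,fy=3.6,interpolation=cv2.INTER_CUBIC))
C=np.array([533.,-132.2]);a=np.radians(71.5);u=np.array([np.cos(a),np.sin(a)]);v=np.array([u[1],-u[0]])
def loc(p,z): q=onz(K,W,p,z)[:2];return np.round([(q-C)@v-45,(q-C)@u-20],1)
for t,z in (('well_mouth',70),('reset_key_top',40),('shutter_scoop',61)): print(t,[(r['score'],r['pixel'],loc(r['pixel'],z)) for r in ctrl.spot_point('wrist',t)])
r=im[...,2].astype(int)-im[...,1]; m=r>60; m[:180]=0
for y in range(215,264,4):
    c=np.flatnonzero(m[y,180:380]);print(y,(c.min()+180,c.max()+180,len(c)) if len(c) else None)
E
```

```text
8.4833 tip [ 523.2 -161.7   97.8] local [-44.9 -51.1] yaw 71.53285475540771 F [-0.7 -0.3 -1.3]
well_mouth [(0.64, [368.6, 235.7], array([-47.5,   3.1])), (0.56, [277.0, 240.1], array([-44.8, -51.2]))]
reset_key_top [(0.72, [274.9, 226.2], array([-43.9, -53. ])), (0.5, [28.8, 159.0], array([ -89.5, -211.3]))]
shutter_scoop [(0.74, [370.6, 233.4], array([-45.9,   6.6]))]
215 (np.int64(259), np.int64(296), 38)
219 (np.int64(259), np.int64(296), 38)
223 (np.int64(259), np.int64(296), 38)
227 (np.int64(259), np.int64(296), 38)
231 (np.int64(259), np.int64(296), 38)
235 (np.int64(259), np.int64(295), 37)
239 None
243 None
247 None
251 None
255 None
259 None
263 None
```

View pics/b4.png

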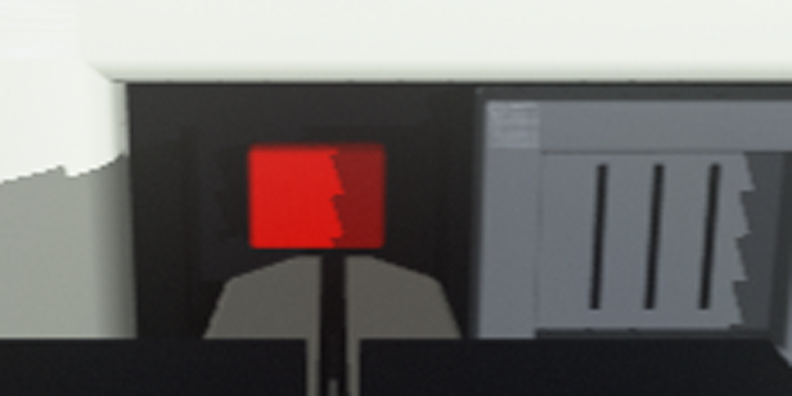

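The key (columns 259–296, centre 277.5) is about 3.7 mm towards -y of the fingers' parting line (282.8). This also fits the tapered tips. I'll shift and go down to just above the key.

>>> arm_command(steps=[[[0,0,-0.37,0.2,0],[0,0,-0.37,1.2,0],[0,0,-0.37,2.4,0],[0,0,-0.37,3.2,0],[0,0,-0.37,3.8,0],[0,0,-0.37,4.1,0],[0,0,-0.37,4.6,0],[0,0,-0.37,5.1,0],[0,0,-0.37,5.4,0],[0,0,-0.37,5.4,0]]])

```text
time: 9.52
tool_pos: [521.8, -164.7, 228.1]
tcp_rot: [[-0.949, 0.315, -0.001], [0.315, 0.949, 0.0], [0.001, 0.0, -1.0]]
force: [0.2, -1.1, 1.0]
width: 0.6
grasp_force: 0.0
```

```bash
python3 look2.py
```

```text
9.5167 tip [ 521.7 -164.7   42. ] local [-45.5 -54.4] yaw 71.61919338443678 F [ 0.2 -1.1  1. ]
```

Now I press in small steps: down to z≈36, then onwards while watching the force.

>>> arm_command(steps=[[[0,0,0,0.1,0],[0,0,0,0.2,0],[0,0,0,0.3,0],[0,0,0,0.4,0],[0,0,0,0.5,0],[0,0,0,0.6,0],[0,0,0,0.6,0]]])

```text
time: 10.1
tool_pos: [522.0, -164.8, 222.9]
tcp_rot: [[-0.949, 0.315, 0.0], [0.315, 0.949, -0.0], [-0.0, -0.0, -1.0]]
force: [0.9, 0.1, 3.8]
width: 0.5
grasp_force: 2.1
```

>>> arm_command(steps=[[[0,0,0,0.05,0],[0,0,0,0.1,0],[0,0,0,0.1,0]]])

```text
time: 10.35
tool_pos: [522.0, -164.8, 221.9]
tcp_rot: [[-0.949, 0.315, 0.0], [0.315, 0.949, -0.0], [-0.0, -0.0, -1.0]]
force: [-0.2, -1.2, 4.1]
width: 0.6
grasp_force: 2.4
```

```bash
python3 look2.py
```

```text
10.35 tip [ 522.  -164.8   35.8] local [-45.  -54.4] yaw 71.62084593932722 F [-0.2 -1.2  4.1]
```

>>> arm_command(steps=[[[0,0,0,0.04,0],[0,0,0,0.08,0],[0,0,0,0.08,0],[0,0,0,0.08,0]]])

```text
time: 10.68
tool_pos: [522.0, -164.8, 221.3]
tcp_rot: [[-0.949, 0.315, 0.0], [0.315, 0.949, -0.0], [-0.0, -0.0, -1.0]]
force: [-0.8, 1.0, 6.9]
width: 0.5
grasp_force: 3.7
```

>>> arm_command(steps=[[[0,0,0,0.04,0],[0,0,0,0.08,0],[0,0,0,0.08,0],[0,0,0,0.08,0]]])

```text
time: 11.02
tool_pos: [522.0, -164.8, 221.2]
tcp_rot: [[-0.949, 0.315, 0.001], [0.315, 0.949, -0.0], [-0.001, -0.0, -1.0]]
force: [-4.5, 2.7, 15.5]
width: 0.5
grasp_force: 7.8
```

The key is at its hard stop (15 N, no further travel). I'll hold it there.

>>> arm_command(steps=[[[0,0,0,-0.02,0],[0,0,0,-0.02,0],[0,0,0,-0.02,0],[0,0,0,-0.02,0],[0,0,0,-0.02,0],[0,0,0,-0.02,0],[0,0,0,-0.02,0],[0,0,0,-0.02,0],[0,0,0,-0.02,0],[0,0,0,-0.02,0],[0,0,0,-0.02,0],[0,0,0,-0.02,0],[0,0,0,-0.02,0],[0,0,0,-0.02,0],[0,0,0,-0.02,0],[0,0,0,-0.02,0],[0,0,0,-0.02,0],[0,0,0,-0.02,0]]])

```text
time: 12.52
tool_pos: [522.0, -164.8, 221.3]
tcp_rot: [[-0.949, 0.315, 0.001], [0.315, 0.949, -0.0], [-0.001, -0.0, -1.0]]
force: [-4.3, 1.1, 14.4]
width: 0.4
grasp_force: 6.7
```

>>> arm_command(steps=[[[0,0,0,0,0],[0,0,0,0,0],[0,0,0,0,0],[0,0,0,0,0],[0,0,0,0,0],[0,0,0,0,0],[0,0,0,0,0],[0,0,0,0,0],[0,0,0,0,0],[0,0,0,0,0],[0,0,0,0,0],[0,0,0,0,0]]])

```text
time: 13.52
tool_pos: [522.0, -164.8, 221.2]
tcp_rot: [[-0.949, 0.315, 0.001], [0.315, 0.949, -0.0], [-0.001, -0.0, -1.0]]
force: [-3.4, 1.7, 12.4]
width: 0.3
grasp_force: 6.7
```

>>> arm_command(steps=[[[0,0,0,-0.5,0],[0,0,0,-2,0],[0,0,0,-4,0],[0,0,0,-5.5,0],[0,0,0.5,-6.3,0],[0,0,2.5,-6.3,0],[0,0,4.5,-6.3,0],[0,0,5.9,-6.3,0],[0,0,5.9,-6.3,0],[0,0,5.9,-6.3,0]]])

```text
time: 14.35
tool_pos: [540.5, -108.2, 282.7]
tcp_rot: [[-0.949, 0.314, -0.001], [0.314, 0.949, 0.0], [0.001, -0.0, -1.0]]
force: [-0.1, 0.5, -0.2]
width: 0.4
grasp_force: 0.0
```

```bash
python3 look2.py; python3 - <<'E'
from h import *
im,K,W=cam('wrist');cv2.imwrite('pics/b5.png',cv2.resize(im[170:280,130:350],None,fx=3.6,fy=3.6,interpolation=cv2.INTER_CUBIC))
E
```

```text
14.35 tip [ 540.3 -108.1   96.6] local [-45.7   5.1] yaw 71.69880647670493 F [-0.1  0.5 -0.2]
```

View pics/b5.png

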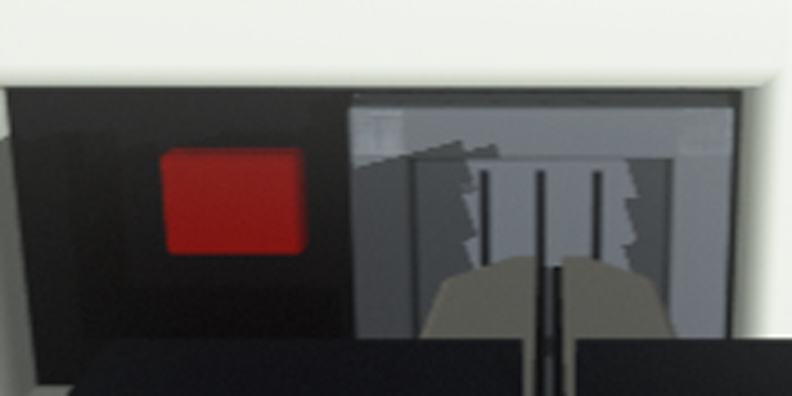

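The shutter is fully open and the key is up. The scoop walls at 410–672 in the crop put the tip about 1.4 mm too far to +y. I'll correct, lower in, and slide shut.

>>> arm_command(steps=[[[0,0,-0.15,0.8,0],[0,0,-0.15,1.8,0],[0,0,-0.15,2.4,0],[0,0,-0.15,2.7,0],[0,0,-0.15,2.9,0],[0,0,-0.15,3.1,0],[0,0,-0.15,3.3,0],[0,0,-0.15,3.3,0]]])

```text
time: 15.07
tool_pos: [540.0, -110.2, 250.1]
tcp_rot: [[-0.949, 0.315, -0.0], [0.315, 0.949, 0.0], [0.0, -0.0, -1.0]]
force: [-0.1, 0.2, -0.9]
width: -0.0
grasp_force: 0.0
```

>>> arm_command(steps=[[[0,0,-0.2,0,0],[0,0,-0.5,0,0],[0,0,-0.8,0,0],[0,0,-1.2,0,0],[0,0,-1.6,0,0],[0,0,-2,0,0],[0,0,-2.4,0,0],[0,0,-2.8,0,0],[0,0,-3.2,0,0],[0,0,-3.6,0,0],[0,0,-4,0,0],[0,0,-4.4,0,0],[0,0,-4.8,0,0],[0,0,-5.2,0,0],[0,0,-5.6,0,0],[0,0,-5.9,0,0],[0,0,-6.1,0,0],[0,0,-6.3,0,0],[0,0,-6.3,0,0]]])

```text
time: 16.65
tool_pos: [520.0, -170.3, 250.4]
tcp_rot: [[-0.949, 0.316, -0.0], [0.316, 0.949, -0.0], [0.0, -0.0, -1.0]]
force: [0.0, -0.3, 1.0]
width: 0.8
grasp_force: 0.5
```

```bash
cat > left.py <<'E'
from h import *
im,K,W=cam('wrist');g=cv2.cvtColor(im,cv2.COLOR_BGR2GRAY);print(g[235,225:265].tolist());print(g[212,225:265].tolist())
E
python3 look2.py;python3 left.py
```

```text
16.65 tip [ 520.  -170.3   64.3] local [-45.2 -60.2] yaw 71.60640222962579 F [ 0.  -0.3  1. ]
[128, 123, 114, 109, 102, 95, 93, 80, 52, 41, 42, 42, 42, 41, 41, 41, 40, 58, 74, 73, 73, 75, 75, 74, 75, 75, 76, 73, 73, 74, 74, 73, 73, 74, 73, 70, 62, 55, 60, 73]
[234, 229, 217, 203, 187, 179, 140, 64, 54, 53, 53, 53, 53, 53, 52, 51, 53, 58, 66, 67, 66, 66, 68, 71, 71, 70, 69, 71, 71, 70, 69, 70, 69, 70, 67, 64, 64, 63, 65, 69]
```

>>> arm_command(steps=[[[0,0,-0.12,0,0],[0,0,-0.25,0,0],[0,0,-0.25,0,0]]])

```text
time: 16.95
tool_pos: [519.3, -172.4, 250.3]
tcp_rot: [[-0.949, 0.315, -0.0], [0.315, 0.949, 0.0], [0.0, -0.0, -1.0]]
force: [0.5, -0.3, 0.7]
width: 0.8
grasp_force: 0.5
```

>>> arm_command(steps=[[[0,0,-0.1,0,0],[0,0,-0.1,0,0],[0,0,-0.1,0,0]]])

```text
time: 17.2
tool_pos: [519.0, -173.3, 250.3]
tcp_rot: [[-0.949, 0.315, -0.0], [0.315, 0.949, -0.0], [0.0, -0.0, -1.0]]
force: [0.2, 0.9, 1.0]
width: 0.6
grasp_force: 0.4
```

```bash
python3 look2.py;python3 left.py
```

```text
17.2 tip [ 519.  -173.3   64.2] local [-45.2 -63.4] yaw 71.6190984684512 F [0.2 0.9 1. ]
[159, 155, 150, 145, 139, 135, 130, 124, 119, 113, 105, 98, 94, 80, 54, 43, 44, 62, 76, 75, 76, 77, 75, 77, 75, 75, 76, 76, 75, 75, 74, 76, 74, 74, 76, 72, 62, 56, 64, 74]
[241, 241, 239, 239, 238, 237, 236, 233, 224, 211, 195, 183, 144, 71, 54, 54, 54, 60, 68, 71, 72, 71, 71, 71, 71, 70, 66, 67, 66, 69, 72, 71, 70, 72, 70, 71, 71, 69, 70, 70]
```

>>> arm_command(steps=[[[0,0,-0.08,0,0],[0,0,-0.08,0,0],[0,0,-0.08,0,0]]])

```text
time: 17.5
tool_pos: [518.8, -174.0, 250.3]
tcp_rot: [[-0.949, 0.315, -0.0], [0.315, 0.949, -0.0], [0.0, -0.0, -1.0]]
force: [0.6, 1.0, 0.0]
width: 0.6
grasp_force: 0.5
```

```bash
python3 look2.py;python3 left.py
```

```text
17.5 tip [ 518.8 -174.    64.2] local [-45.2 -64.2] yaw 71.62056013638839 F [0.6 1.  0. ]
[162, 161, 159, 154, 149, 143, 137, 133, 128, 121, 116, 109, 103, 96, 93, 74, 43, 62, 78, 77, 75, 75, 77, 76, 76, 75, 74, 75, 75, 74, 75, 75, 75, 76, 74, 72, 64, 56, 64, 74]
[242, 242, 241, 240, 239, 239, 238, 237, 235, 231, 220, 205, 188, 179, 136, 58, 55, 61, 70, 75, 74, 75, 75, 73, 72, 71, 71, 69, 67, 65, 67, 69, 70, 71, 70, 72, 70, 70, 70, 69]
```

>>> arm_command(steps=[[[0,0,-0.06,0,0],[0,0,-0.06,0,0],[0,0,-0.06,0,0]]])

```text
time: 17.8
tool_pos: [518.6, -174.6, 250.3]
tcp_rot: [[-0.949, 0.315, 0.0], [0.315, 0.949, 0.0], [0.0, 0.0, -1.0]]
force: [0.7, 0.5, 0.9]
width: 0.6
grasp_force: 0.5
```

```bash
python3 look2.py;python3 left.py
```

```text
17.8 tip [ 518.6 -174.6   64.2] local [-45.2 -64.8] yaw 71.61743071943167 F [0.7 0.5 0.9]
[163, 163, 162, 160, 155, 150, 146, 140, 135, 130, 125, 119, 111, 105, 98, 94, 75, 62, 78, 77, 76, 78, 76, 77, 76, 76, 76, 75, 76, 75, 76, 77, 75, 75, 75, 72, 65, 58, 65, 74]
[242, 242, 242, 242, 241, 241, 239, 238, 238, 237, 233, 224, 210, 193, 180, 140, 65, 60, 68, 73, 72, 72, 72, 73, 73, 73, 72, 72, 69, 68, 67, 67, 70, 71, 71, 71, 71, 71, 71, 70]
```

Practically shut, with the gap down to about 1 px. I'll ease off the wall, lift out and look.

>>> arm_command(steps=[[[0,0,0.3,0,0],[0,0,0.5,-0.3,0],[0,0,0.5,-1.5,0],[0,0,0.5,-4,0],[0,-2,0.5,-8,0],[0,-5,1.5,-12,0],[0,-7,2,-15,0],[0,-7,2,-15,0],[0,-7,2,-15,0],[0,-7,2,-15,0]]])

```text
time: 18.68
tool_pos: [591.1, -177.6, 400.2]
tcp_rot: [[-0.949, 0.315, -0.0], [0.315, 0.949, -0.0], [0.0, -0.0, -1.0]]
force: [-0.4, 0.5, 0.4]
width: 0.7
grasp_force: 0.0
```

```bash
python3 look.py w9; python3 - <<'E'
from h import *
im=cv2.imread('pics/w9.png');d=np.load('pics/w9.npz');K,W=d['K'],d['W']
a=np.radians(71.5);C=np.array([533.,-132.2]);u=np.array([np.cos(a),np.sin(a)]);v=np.array([u[1],-u[0]])
q=proj(K,W,[np.r_[C+28*s*v+62*t*u,70] for s,t in((1,1),(1,-1),(-1,-1),(-1,1))]);print(np.round(q).tolist())
x,y=q.min(0).astype(int)-12;X,Y=q.max(0).astype(int)+14
cv2.imwrite('pics/w9c.png',cv2.resize(im[y:Y,x:X+50],None,fx=3.3,fy=3.3,interpolation=cv2.INTER_CUBIC))
E
```

```text
18.6833 [ 591.1 -177.6  400.2] [[-0.949, 0.315, -0.0], [0.315, 0.949, -0.0], [0.0, -0.0, -1.0]] 0.6710178854475064 [-0.4  0.5  0.4]
shutter_scoop [([269.0, 120.0], 0.87, [523.2, -164.4, 61.0]), ([93.0, 78.0], 0.29, [441.9, -297.9, 61.0])]
well_mouth [([273.0, 120.0], 0.65, [524.8, -160.4, 70.0])]
feed_key_top [([422.0, 115.0], 0.82, [560.8, -38.9, 75.5])]
reset_key_top []
printer [([318.0, 161.0], 0.67, [581.3, -129.1, 0.0])]
[[376.0, 151.0], [237.0, 151.0], [234.0, 85.0], [381.0, 85.0]]
```

View pics/w9c.png

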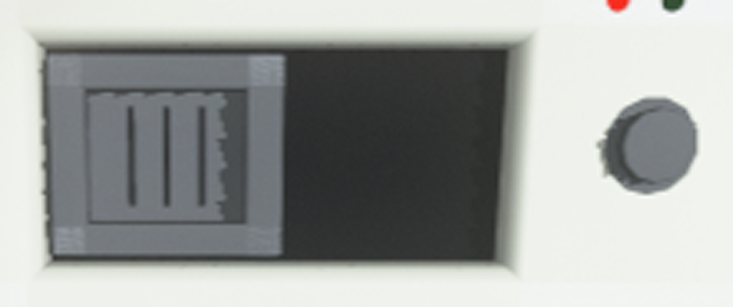

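The shutter sits against the left end of the channel (plate 47–285 in the crop), the feed key is up, and the printer is where it stood, so I'm handing in.

```bash
python3 -c "
from bench import ctrl
print(ctrl.hand_in())"
```

```text
the job is handed in; nothing more can be done
None
```

I slid the shutter fully open, held the reset key home for about 2.5 s, slid the shutter shut again and drew the arm clear; the job is handed in, but no verdict came back.

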